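# Close the dust flaps on a test-socket strip

### The job

Five small dust flaps stand open in a row on the socket strip in the middle of the green prototyping board: run your fingertips lightly along the row, low over the strip, and push the flaps down one after another until each lies flat over its socket. Begin with the flap that stands close to an end of the strip (beyond the flap at the other end there is still an open socket) and go in the direction in which they fold. Do not press hard on the board, do not lean the hand on it, and leave the three loose parts standing where they are.

Things in the scene. Friction and masses are not known exactly. Their poses are not given: they have to be found in the camera images.
- board: Green plate 260 x 220 x 4 mm, rigidly fixed, at any yaw. Origin: centre of its underside, on the bench; x along the flap row, the way the flaps fold; z up. On its middle line an aluminium strip with five sockets: 200 mm along x, 34 mm wide, top 18 mm above the bench. Centred on y = +66 and -66 mm: white breadboards 240 x 62 mm, tops 13 mm above the bench.
- hinge1 (a point): Midpoint of the fixed hinge axis of flap 1 (the first to close), 20.5 mm above the bench, at x = -86, y = 0 mm in the board's frame; the hinge axis runs along the board's y.
- flap1 (a joint): Hinge angle of flap 1, rad: 0 = upright (firm stop), 1.57 = closed, flat on the board's +x side of its hinge. Black plate 26 mm wide, 28 mm long from the hinge, 3 mm thick, centred on the hinge axis: closed, its upper face is 22 mm above the bench; upright, its edge 48.5 mm. Stiff hinge without spring: stays at any angle, turns at about 0.006 N m.
- hinge2 (a point): Midpoint of the fixed hinge axis of flap 2, 20.5 mm above the bench, at x = -50, y = 0 mm in the board's frame; the hinge axis runs along the board's y.
- flap2 (a joint): Hinge angle of flap 2, rad: 0 = upright (firm stop), 1.57 = closed, flat on the board's +x side of its hinge. Same as flap 1.
- hinge3 (a point): Midpoint of the fixed hinge axis of flap 3, 20.5 mm above the bench, at x = -14, y = 0 mm in the board's frame; the hinge axis runs along the board's y.
- flap3 (a joint): Hinge angle of flap 3, rad: 0 = upright (firm stop), 1.57 = closed, flat on the board's +x side of its hinge. Same as flap 1.
- hinge4 (a point): Midpoint of the fixed hinge axis of flap 4, 20.5 mm above the bench, at x = 22, y = 0 mm in the board's frame; the hinge axis runs along the board's y.
- flap4 (a joint): Hinge angle of flap 4, rad: 0 = upright (firm stop), 1.57 = closed, flat on the board's +x side of its hinge. Same as flap 1.
- hinge5 (a point): Midpoint of the fixed hinge axis of flap 5 (the last to close), 20.5 mm above the bench, at x = 58, y = 0 mm in the board's frame; the hinge axis runs along the board's y.
- flap5 (a joint): Hinge angle of flap 5, rad: 0 = upright (firm stop), 1.57 = closed, flat on the board's +x side of its hinge. Same as flap 1.
- capacitor: Loose black cylinder, 22 mm diameter, 30 mm tall, standing on a breadboard; origin at the centre of its underside. Leave it alone.
- heatsink: Loose finned aluminium block 30 x 26 x 26 mm, standing on a breadboard; origin at the centre of its underside. Leave it alone.
- knob_cap: Loose round knob, 26 mm diameter at the foot, 20 mm tall, standing on a breadboard; origin at the centre of its underside. Leave it alone.

How it is judged (in metres and radians):
On the way, in this order (a step that is already met when the one before it is completed fails the run):
1. flap 1 is pushed down, the earlier ones staying closed (value of joint flap1 above 1.3 rad).
2. flap 2 is pushed down, the earlier ones staying closed (value of joint each of flap1, flap2 above 1.3 rad).
3. flap 3 is pushed down, the earlier ones staying closed (all of step 2 and value of joint flap3 above 1.3 rad).
4. flap 4 is pushed down, the earlier ones staying closed (all of step 3 and value of joint flap4 above 1.3 rad).
5. flap 5 is pushed down, the earlier ones staying closed (all of step 4 and value of joint flap5 above 1.3 rad).
At the end, for the whole second after the job is handed in: All five flaps are closed (joint above 1.3 rad of 1.57), closed in order from flap 1 to flap 5; the three loose parts stand upright and still within 12 mm of where they were (all of step 5 and distance of each of capacitor, heatsink, knob_cap from where it was at the start of the episode below 0.012 m and angle between each of capacitor, heatsink, knob_cap's own z axis and vertical below 0.2 rad and linear speed of each of capacitor, heatsink, knob_cap below 0.02 m/s); the robot touches nothing.
It fails at once if the gripper presses or pushes on the board, strip or flaps with more than 20 N by the fingers or 8 N by the rest of the hand or arm (contact force between the fingers and board above 20 N or contact force between the arm and board above 8 N).
It fails at once if the capacitor is moved more than 12 mm, lifted or tipped (distance of capacitor from where it was at the start of the episode above 0.012 m or angle between capacitor's own z axis and vertical above 0.3 rad).
It fails at once if the heatsink is moved more than 12 mm, lifted or tipped (distance of heatsink from where it was at the start of the episode above 0.012 m or angle between heatsink's own z axis and vertical above 0.3 rad).
It fails at once if the knob_cap is moved more than 12 mm, lifted or tipped (distance of knob_cap from where it was at the start of the episode above 0.012 m or angle between knob_cap's own z axis and vertical above 0.3 rad).
It also fails if it takes over 40 s, if anything falls off the work surface, if the arm or the gripper's body presses on something with over 40 N, if the wrist force passes 120 N, or if a joint passes its speed limit or range.

### The arm

A 6-joint arm with a two-finger parallel gripper is mounted at the origin on the work surface. World frame = base frame: x ahead of the robot, y to its left, z up, the work surface at z = 0. Lengths are in m, angles in degrees, forces in N, time in s.
With the tool pointing down it reaches from about 0.35 to 0.85 m from the base axis. Payload 8.1 kg.
Tool frame: the origin (TCP) lies midway between the tips of the shut fingers; the grasp point (between the pads) lies 19 mm behind it (robot.pinch_z is the z of the grasp point in the tool frame, in m); z points along the fingers, y is the line along which they close (so a half turn about z gives the same grasp; the last joint's range is limited). The gripper opens to 85 mm and grips with 20 to 120 N. Pads are 22 mm wide; open, the fingers measure 114 mm over their backs; the gripper's body (76 mm by 85 mm) begins 54 mm behind the grasp point. The pads swing forward as they close: fully open they stand 13 mm farther back than shut.
Start: joints at [-75.252, 7.471, 85.268, -0, 87.261, -4.893], TCP at [0.202, -0.565, 0.231] pointing down, gripper open.
Joint ranges: [-169.43, 169.43], [-51.17, 129.36], [1.28, 143.12], [-76.62, 256.62], [0, 156.53], [-152.29, 152.29]. Speed limits (degrees/s): [136.94, 136.94, 159.86, 180, 180, 180].

### API

Orientations are given as [roll, pitch, yaw] about the fixed x, y, z axes, in that order (R = Rz(yaw) Ry(pitch) Rx(roll)).
In Python, from rig import robot, vision, hand_in gives the robot as it stands.
- The arm moves only by the shell command python3 -m crank 'ROWS'. ROWS is JSON, a list of rows, each a list of 7 numbers: the shift along the tool's x, y, z in m, then the turn, a rotation vector about the tool's x, y, z in rad, then the closure in counts, from 0 (fully open) to 255 (shut). In form: [[dx, dy, dz, wx, wy, wz, hand], ...]. A call has 1 to 8 rows; each row shifts and turns the commanded pose from where the row before left it, along the tool's axes as they then stand; what a row does not reach is not made up. A row lasts 1/8 s, in which the tool goes at most 62.5 mm and 10.7 degrees, less where a joint would pass 70% of its speed; a pose out of reach is approached as far as the arm can. A call is refused whole if a number of a shift passes 0.0625 or a number of a turn 0.188, either way. A call with a gripper value outside its range is refused whole. The fingers move at their own pace and stop on an object; the grip force is fixed at half the most. Time passes only in rows, so rows that do not move let the fingers close. It gives the time, the measured TCP pose, the force, the opening and the grip force at its end, in the units of the state.
- robot.get_state(): the state, without advancing time (a new reading comes with each control period).
- vision.grab_frame(name): name is "scene" or "top" or "wrist"; returns (picture, depth): 420x560x3 uint8, blue, green, red; 420x560 float32, m along the optical axis (not along the pixel's ray), 0 where there is no reading.
- vision.get_calibration(name): a dict with "K" (3x3 intrinsics, pixels), "eye" and "rotation" of the camera in the world; the wrist camera has in their place "T_tool_cam" (4x4, takes a point from camera to tool coordinates, whose origin is the TCP and whose axes are the flange's). Camera axes: x right, y down, z forward; pixel columns grow to the right and rows downward; lengths in m; the calibration is good to about 2 mm. The wrist camera is an equidistant fisheye: a pixel r from the principal point sees the ray r / f radians off the axis. A picture is of the moment at which its call begins: read the wrist's pose just before it. get_calibration takes no time and is no camera call.
- hand_in(): hands the job in; it is judged then, once.
Trained networks look in the newest picture that a camera, given by its name, has taken for a name from the list of things; names that differ only in an ending like _2 or _b are one class to them, and where a whole thing is asked for, a point or a joint stands for the part that bears it (a point fixed in the world has none). Each returns a list of dicts, best first, with "conf" (0 to 1); they miss things now and then, are a little off and sometimes report something else, mostly with a low value. They report only what shows in the picture. A call takes as long as a camera call.
- vision.boxes_of(camera, query): "bbox" ([left, top, width, height] in pixels, round what is visible of it).
- vision.silhouettes(camera, query): "pixels" (420x560 bool, what is visible of it) and "bbox" ([left, top, width, height] in pixels, round what is visible of it).
The state is a dict: "time_s": time; "qpos": joint angles; "qvel": joint speeds; "joint_torque": joint torques, N m; "position": TCP position; "ee_rot": TCP orientation; "contact_force": force on the tool from outside, world axes, zero at the start; "torque": the same for the moment, N m; "finger_gap": opening from 0.0 (shut) to 1.0 (fully open); "finger_force": force on a finger pad.
Only numpy, scipy, OpenCV 4.12 (cv2) and the standard library are available. Lean on these libraries where they do the work, as an engineer would, in place of code of your own. Each camera call takes 0.05 s, during which the arm holds its last target. There are 200 camera calls.

## Working session

There is one attempt and no reset: what is moved stays moved. The work goes in short steps, Python scripts to look and compute and a shell command to move; the robot and the scene stay as the last step left them, time stands still between calls to the robot, and variables do not carry over. Pictures are saved under pics/ and viewed, at most 10 in all, crops included, and the job is handed in when it is done.

```bash
mkdir -p pics; python3 - <<'E'
from rig import robot, vision
import cv2,numpy as np
s=robot.get_state(); print(s['time_s'],s['position'],s['ee_rot'],s['finger_gap'])
ims=[]
for n in("scene","top"):
    p,d=vision.grab_frame(n); cv2.imwrite(f"pics/{n}.png",p); np.save(f"{n}_d.npy",d); 
    c=vision.get_calibration(n); print(n,c)
    for q in ("board","flap1","capacitor","heatsink","knob_cap"):
        print(q,[(b['bbox'],round(b['conf'],2)) for b in vision.boxes_of(n,q)][:6])
E
```

```text
0.0 [ 0.20156011 -0.56455708  0.2302336 ] [-1.79895126e+02 -9.05648201e-03  1.96412010e+01] 1.0044580193177668
scene {'K': array([[506.89623684,   0.        , 284.85798878],
       [  0.        , 506.89623684, 209.48560046],
       [  0.        ,   0.        ,   1.        ]]), 'eye': array([0.93966822, 0.2622471 , 0.50459639]), 'rotation': array([-137.82555066,    0.57879154,  125.00154199])}
board [([175.7, 126.7, 247.9, 195.3], 0.81)]
flap1 [([263.7, 166.0, 12.2, 23.7], 0.83), ([297.8, 194.3, 21.2, 21.6], 0.56), ([278.9, 176.5, 18.2, 21.9], 0.51), ([244.2, 149.2, 18.2, 22.3], 0.47), ([318.0, 208.7, 17.9, 22.8], 0.47)]
capacitor [([298.2, 136.9, 14.8, 26.3], 0.55)]
heatsink [([243.6, 215.4, 35.6, 36.1], 0.77)]
knob_cap [([340.5, 180.2, 16.0, 18.0], 0.85), ([278.0, 177.1, 17.3, 22.4], 0.67)]
top {'K': array([[403.98710782,   0.        , 285.01759801],
       [  0.        , 403.98710782, 207.44091389],
       [  0.        ,   0.        ,   1.        ]]), 'eye': array([0.48067821, 0.00710993, 0.70773276]), 'rotation': array([-169.92111792,   -0.33177586,  -88.86768525])}
board [([198.3, 157.2, 171.4, 157.2], 0.65), ([274.9, 177.7, 19.0, 19.2], 0.4)]
flap1 [([266.9, 221.8, 7.0, 11.0], 0.68), ([288.1, 225.9, 7.7, 15.4], 0.58), ([241.8, 212.2, 14.1, 16.8], 0.55)]
capacitor [([300.0, 274.8, 11.7, 12.8], 0.62)]
heatsink [([274.3, 180.9, 18.6, 16.2], 0.51)]
knob_cap [([246.5, 259.2, 16.3, 13.9], 0.76)]
```

View pics/top.png

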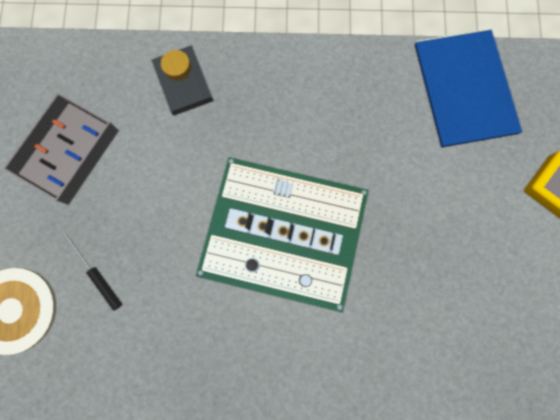

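View pics/scene.png

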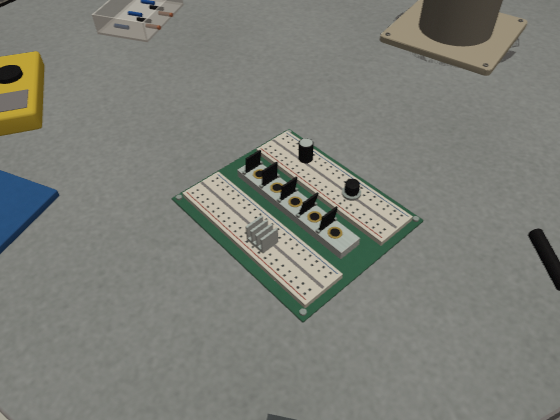

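The top view shows the board. Its strip runs from (228,218) to (340,243), and the flap nearest an end is at about (335,241). The scene view confirms this: flap 1 is at (254,160) by the strip's end, and the open socket is at (335,232). Board +x therefore points left in the top image.

```bash
cat > h.py <<'E'
import cv2,numpy as np
from scipy.spatial.transform import Rotation as R
from rig import robot,vision
def plane(n,uv,z):
    c=vision.get_calibration(n);r=R.from_euler('xyz',c['rotation'],degrees=True).as_matrix()
    uv=np.atleast_2d(uv).astype(float);d=np.c_[(uv-c['K'][:2,2])/c['K'][0,0],np.ones(len(uv))]@r.T
    return c['eye']+d*((z-c['eye'][2])/d[:,2])[:,None]
E
python3 - <<'E'
from h import *
for n in("top","scene"):
    p=cv2.imread(f"pics/{n}.png");hsv=cv2.cvtColor(p,cv2.COLOR_BGR2HSV)
    m=cv2.inRange(hsv,(50,80,40),(90,255,255))
    m=cv2.morphologyEx(m,cv2.MORPH_OPEN,np.ones((2,2)))
    k=max(cv2.findContours(m,cv2.RETR_EXTERNAL,cv2.CHAIN_APPROX_NONE)[0],key=cv2.contourArea)
    w=plane(n,k[:,0],.004)[:,:2]*1000
    (c,s,a)=cv2.minAreaRect(w.astype(np.float32)); print(n,c,s,a)
    print(cv2.boxPoints((c,s,a)))
f,l=plane("top",[[335,241],[250,222]],.03); print(f,l)
print('flap row scene',plane("scene",[[254,171],[328,229]],.0205))
for n,q,z in (("top",(305.8,281),.03),("top",(252,265),.03),("top",(283.5,188),.035)): print(plane(n,q,z))
E
```

```text
top (561.5001220703125, 5.541412353515625) (256.5332946777344, 195.24154663085938) 77.64036560058594
[[ 438.68677  -98.85699]
 [ 629.40326 -140.64789]
 [ 684.3135   109.93981]
 [ 493.597    151.73071]]
scene (564.0900268554688, 9.794418334960938) (257.5227355957031, 217.5421600341797) 77.52388000488281
[[ 430.0708   -92.42828]
 [ 642.47595 -139.4245 ]
 [ 698.10925  112.01712]
 [ 485.7041   159.01334]]
[ 0.54568176 -0.07953605  0.03      ] [0.57494851 0.06431835 0.03      ]
flap row scene [[ 0.54849287 -0.06982524  0.0205    ]
 [ 0.57966443  0.06970101  0.0205    ]]
[[ 0.47858705 -0.03117568  0.03      ]]
[[0.50296966 0.05848137 0.03      ]]
[[0.633934   0.00883218 0.035     ]]
```

```bash
python3 -m crank '[[0,0,0,0,0,-0.168,255],[0,0,0,0,0,-0.168,255],[0,0,0,0,0,-0.168,255],[0,0,0,0,0,-0.168,255],[0,0,0,0,0,-0.168,255],[0,0,0,0,0,-0.17,255]]'
python3 -m crank '[[0.04,0.018,0,0,0,0,255],[0.04,0.018,0,0,0,0,255],[0.04,0.018,0,0,0,0,255],[0.04,0.018,0,0,0,0,255],[0.04,0.018,0,0,0,0,255],[0.04,0.018,0,0,0,0,255],[0.04,0.018,0,0,0,0,255],[0.04,0.018,0,0,0,0,255]]'
python3 - <<'E'
from h import *
s=robot.get_state();print(s['position'],s['ee_rot'],s['finger_gap'])
E
```

```text
time_s: 1.35
position: [0.2017, -0.5651, 0.2313]
ee_rot: [180.0, 0.0, 77.8]
contact_force: [0.7, 0.9, -0.1]
finger_gap: 0.001
finger_force: 0.0
time_s: 2.35
position: [0.4122, -0.2826, 0.2315]
ee_rot: [180.0, 0.0, 77.5]
contact_force: [-0.2, -0.1, -0.7]
finger_gap: 0.007
finger_force: 0.0
[ 0.41222765 -0.28262648  0.2315397 ] [1.79970337e+02 1.70783458e-02 7.75041809e+01] 0.006919499594356585
```

```bash
python3 -m crank '[[0.039,0.017,0,0,0,0,255],[0.039,0.017,0,0,0,0,255],[0.039,0.017,0,0,0,0,255],[0.039,0.017,0,0,0,0,255],[0.039,0.017,0.02,0,0,0,255],[0,0,0.04,0,0,0,255],[0,0,0.04,0,0,0,255],[0,0,0,0,0,0,255]]'
python3 - <<'E'
from h import *
s=robot.get_state();p,d=vision.grab_frame("wrist");cv2.imwrite("pics/w1.png",p)
T=s['position'];print(T,s['ee_rot'])
c=vision.get_calibration("wrist");print(c)
p,d=vision.grab_frame("scene");cv2.imwrite("pics/s1.png",p[80:330,130:450].repeat(2,0).repeat(2,1))
E
```

```text
time_s: 3.35
position: [0.5339, -0.1108, 0.1276]
ee_rot: [-179.6, -0.0, 77.5]
contact_force: [0.2, -0.6, 0.2]
finger_gap: 0.003
finger_force: 0.0
[ 0.53385342 -0.11076348  0.12763366] [-1.79574408e+02 -3.50782773e-02  7.75275134e+01]
{'K': array([[325.1922621 ,   0.        , 278.15323704],
       [  0.        , 325.1922621 , 207.85943893],
       [  0.        ,   0.        ,   1.        ]]), 'T_tool_cam': array([[ 3.89908435e-04, -9.59999742e-01, -2.80000613e-01,
         7.04132397e-02],
       [ 9.99999919e-01,  3.47468139e-04,  2.01210560e-04,
        -5.67414970e-04],
       [-9.58707944e-05, -2.80000668e-01,  9.59999800e-01,
        -1.41190293e-01],
       [ 0.00000000e+00,  0.00000000e+00,  0.00000000e+00,
         1.00000000e+00]])}
```

View pics/w1.png

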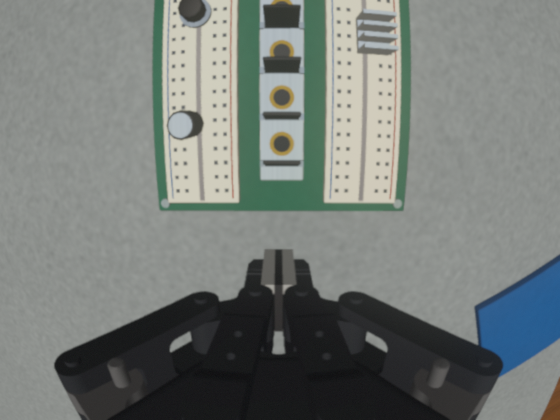

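View pics/s1.png

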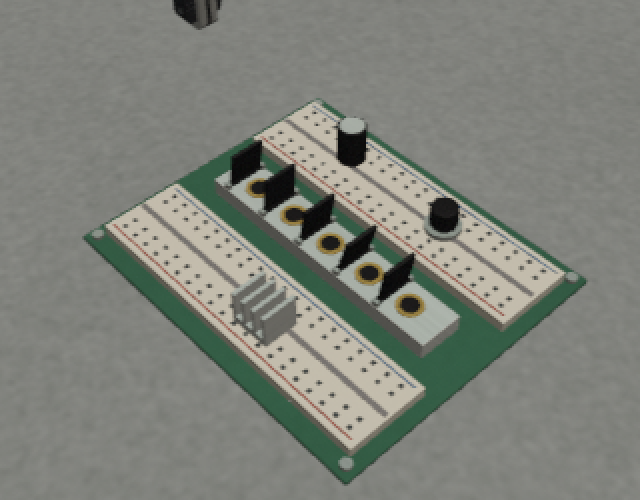

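```bash
python3 - <<'E'
from h import *
c=vision.get_calibration("wrist");T=c['T_tool_cam']
def f(u,v,h): # h= height; tool z from TCP at .1276
    x=np.array([u,v])-c['K'][:2,2];r=np.hypot(*x);a=r/c['K'][0,0];d=np.r_[x/r*np.sin(a),np.cos(a)]
    d=T[:3,:3]@d;o=T[:3,3];return o+d*((.1276-h)-o[2])/d[2]
for q in ((282,181,.018),(282,98,.018),(282,163,.019),(162,210,.004),(404,210,.004)):print(q,f(*q).round(4))
E
```

```text
(282, 181, 0.018) [0.0193 0.0025 0.1096]
(282, 98, 0.018) [0.084  0.0024 0.1096]
(282, 163, 0.019) [0.0337 0.0024 0.1086]
(162, 210, 0.004) [-0.0088 -0.1037  0.1236]
(404, 210, 0.004) [-0.0088  0.1121  0.1236]
```

The wrist view shows the strip aligned with the tool x axis. Its near end is at (282,181), and flap 1's hinge is about 34 mm ahead of the TCP and 2.5 mm to the side. I'll descend in front of it.

```bash
python3 -m crank '[[0,0.003,0.035,0,0,0,255],[0,0,0.035,0,0,0,255],[0,0,0.022,0,0,0,255],[0,0,0,0,0,0,255],[0,0,0,0,0,0,255]]'
```

```text
time_s: 4.08
position: [0.5415, -0.1132, 0.042]
ee_rot: [179.8, 0.0, 77.5]
contact_force: [-0.2, -0.6, -0.0]
finger_gap: -0.0
finger_force: 0.0
```

```bash
python3 - <<'E'
from h import *
P=[];F=[]
for i in range(8):
    s=robot.get_state();P.append(s['position']);F.append(s['qpos']);vision.grab_frame("wrist")
P=np.array(P);print(P.mean(0),P.std(0));print(np.mean(F,0),np.std(F,0))
E
```

```text
[ 0.54085624 -0.1128769   0.04111178] [0.00057312 0.00022421 0.0007612 ]
[-1.71063262e+01  1.01784939e+01  1.03122693e+02  1.26478326e-03
  6.65402858e+01 -4.61186054e+00] [0.00522332 0.03405989 0.05199245 0.00108199 0.02222725 0.00150069]
```

```bash
python3 -m crank '[[0,0,0.008,0,0,0,255],[0,0,0.0075,0,0,0,255],[0,0,0,0,0,0,255],[0,0,0,0,0,0,255]]'; python3 - <<'E'
from h import *
P=[]
for i in range(8):
    s=robot.get_state();P.append(np.r_[s['position'],s['contact_force']]);vision.grab_frame("wrist")
P=np.array(P);print(P.mean(0).round(4),P.std(0).round(4))
E
```

```text
time_s: 4.97
position: [0.5394, -0.1124, 0.0236]
ee_rot: [-180.0, -0.0, 77.5]
contact_force: [0.7, -1.0, 0.0]
finger_gap: -0.004
finger_force: 0.0
[ 0.5397 -0.1125  0.024  -0.0309 -0.3614  0.0767] [1.000e-04 0.000e+00 2.000e-04 6.226e-01 3.304e-01 4.895e-01]
```

```bash
python3 -m crank '[[0.006,0,-0.001,0,0,0,255],[0.006,0,0,0,0,0,255],[0.006,0,0,0,0,0,255],[0.006,0,0,0,0,0,255],[0.006,0,0,0,0,0,255],[0.006,0,0,0,0,0,255],[0.006,0,0,0,0,0,255],[0.006,0,0,0,0,0,255]]'; python3 - <<'E'
from h import *
P=[]
for i in range(4):
    s=robot.get_state();P.append(np.r_[s['position'],s['contact_force']]);p,_=vision.grab_frame("scene")
print(np.mean(P,0).round(4))
cv2.imwrite("pics/s2.png",p[80:330,130:450].repeat(2,0).repeat(2,1))
E
```

```text
time_s: 6.38
position: [0.5501, -0.0651, 0.0248]
ee_rot: [180.0, -0.0, 77.5]
contact_force: [-0.4, -0.5, 0.2]
finger_gap: 0.0
finger_force: 0.1
[ 0.5501 -0.0649  0.0248  0.1734  0.0029  0.0722]
```

View pics/s2.png

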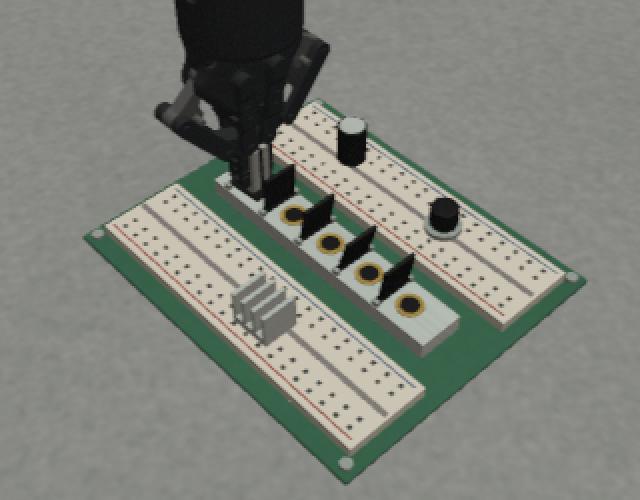

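Flap 1 at (250,175) is folded under the fingertips. Flap 2 at (280,187) is still upright, the loose parts are clear and the force is near zero. I'll continue the sweep.

```bash
python3 -m crank '[[0.007,0,0,0,0,0,255],[0.007,0,0,0,0,0,255],[0.007,0,0,0,0,0,255],[0.007,0,0,0,0,0,255],[0.007,0,0,0,0,0,255],[0.007,0,0,0,0,0,255],[0.007,0,0,0,0,0,255],[0.007,0,0,0,0,0,255]]';  python3 -m crank '[[0.007,0,0,0,0,0,255],[0.007,0,0,0,0,0,255],[0.007,0,0,0,0,0,255],[0.007,0,0,0,0,0,255],[0.007,0,0,0,0,0,255],[0,0,0,0,0,0,255]]'; python3 - <<'E'
from h import *
P=[]
for i in range(4):
    s=robot.get_state();P.append(np.r_[s['position'],s['contact_force']]);p,_=vision.grab_frame("scene")
print(np.mean(P,0).round(4))
cv2.imwrite("pics/s3.png",p[80:330,130:450].repeat(2,0).repeat(2,1))
E
```

```text
time_s: 7.58
position: [0.5621, -0.0107, 0.0248]
ee_rot: [-180.0, 0.0, 77.5]
contact_force: [-0.2, -1.8, 1.2]
finger_gap: 0.0
finger_force: 0.7
time_s: 8.32
position: [0.5698, 0.0238, 0.0248]
ee_rot: [-180.0, -0.0, 77.5]
contact_force: [0.3, -0.5, -0.0]
finger_gap: 0.001
finger_force: 0.0
[ 0.5697  0.0235  0.0248 -0.3191 -0.0124 -0.0581]
```

View pics/s3.png

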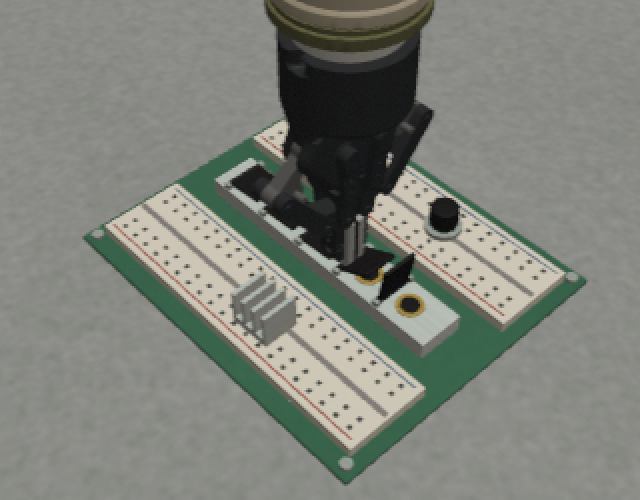

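Flaps 1 to 3 lie flat, flap 4 at (365,262) is folding and flap 5 at (397,277) is upright. About 70 mm of sweep is left.

```bash
python3 -m crank '[[0.007,0,0,0,0,0,255],[0.007,0,0,0,0,0,255],[0.007,0,0,0,0,0,255],[0.007,0,0,0,0,0,255],[0.007,0,0,0,0,0,255],[0.007,0,0,0,0,0,255],[0.007,0,0,0,0,0,255],[0.007,0,0,0,0,0,255]]';  python3 -m crank '[[0.007,0,0,0,0,0,255],[0.007,0,0,0,0,0,255],[0,0,0,0,0,0,255],[0,0,-0.01,0,0,0,255],[0,0,-0.03,0,0,0,255],[0,0,-0.05,0,0,0,255],[0,0,-0.05,0,0,0,255],[0,0,0,0,0,0,255]]'; python3 - <<'E'
from h import *
print(robot.get_state()['position'])
a,_=vision.grab_frame("scene");b,_=vision.grab_frame("top")
cv2.imwrite("pics/s4.png",np.hstack([cv2.resize(a[80:330,140:440],None,fx=1.6,fy=1.6),cv2.resize(b[150:320,195:375],(300,400))]))
E
```

```text
time_s: 9.52
position: [0.5819, 0.0785, 0.0248]
ee_rot: [180.0, -0.0, 77.5]
contact_force: [0.6, 0.1, -0.7]
finger_gap: 0.001
finger_force: 0.1
time_s: 10.52
position: [0.5885, 0.0916, 0.1719]
ee_rot: [179.4, -0.2, 77.5]
contact_force: [1.5, 0.2, 0.8]
finger_gap: -0.002
finger_force: 0.0
[0.58847634 0.09156531 0.1718504 ]
```

View pics/s4.png

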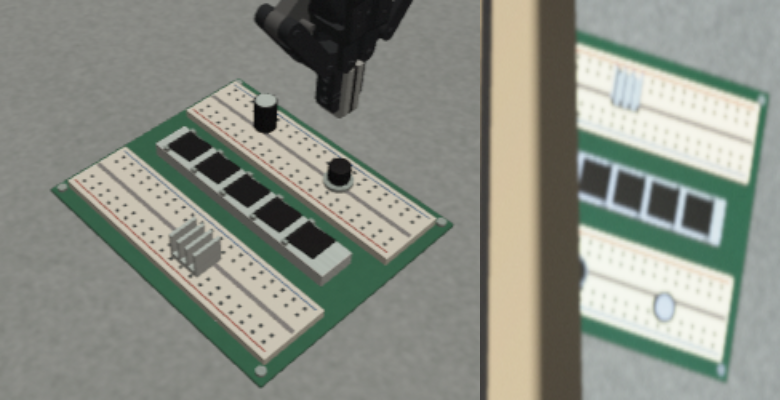

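All five flaps, from (190,148) to (310,240), lie flat. The three parts are standing where they were, and the hand is clear.

```bash
python3 -c "
from rig import hand_in
print(hand_in())"
```

```text
the job is handed in; nothing more can be done
None
```

All five flaps were pushed flat in order from 1 to 5, with force readings between moves under 3 N and the loose parts undisturbed; the job was handed in at about 10.6 s, and no verdict was shown.

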